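# Fit-test cast leg ferrules on a gauge pin and sort them

## Task

The ferrule left on the gauge pin has passed, since it went right down to the shoulder: stand it upright in a cell of the grey partitioned tray. Then try the two other cream ferrules on the pin, foot first and without forcing them, sorting each by its result before you try the next: one that slides right down to the shoulder is stood upright in a cell of its own in the tray, one that sticks part way is put into the upturned pail lid. Leave everything else on the bench where it is.

Things in the scene. Friction and masses are not known exactly. Their poses are not given: they have to be found in the camera images.
- ferrule_a: cast ferrule, cream resin: round tube 38 mm outside diameter on a foot rim 44 mm diameter and 8 mm high, 45 mm high overall, bored right through, about 42 g. Origin: centre of its underside, z up along the bore. At the start this one stands on the gauge pin, fully down on the shoulder: it has passed.
- ferrule_b: cast ferrule, cream resin: round tube 38 mm outside diameter on a foot rim 44 mm diameter and 8 mm high, 45 mm high overall, bored right through, about 42 g. Origin: centre of its underside, z up along the bore. Starts standing on the bench, untested; whether it fits shows only on the pin.
- ferrule_c: cast ferrule, cream resin: round tube 38 mm outside diameter on a foot rim 44 mm diameter and 8 mm high, 45 mm high overall, bored right through, about 42 g. Origin: centre of its underside, z up along the bore. Starts standing on the bench, untested; whether it fits shows only on the pin.
- gauge: fixed upright steel plug gauge: dark round base 90 mm diameter, 16 mm high; on it a bright stop shoulder 52 mm diameter, its top 24 mm above the bench; then the pin: 20 mm diameter for 26 mm, a cone of 8 mm, a 12 mm diameter pilot nose with rounded tip. Origin: centre of the underside, z up along the pin.
- gauge_shoulder (a point): centre of the shoulder's top face on the pin's axis, 24 mm above the bench. A good bore (22.6 mm) lets the ferrule's foot come down to this point; a tight bore (18 mm) passes over the nose and stops on the cone, its foot about 28 mm above this point
- gauge_tip (a point): centre of the pin's tip, 69.5 mm above the bench
- tray: fixed shallow grey tray 235 x 85 mm (long along its x), outer walls 16 mm high and two partitions 14 mm high, floor 4 mm thick, three cells in a row of about 73 x 77 mm. Origin: centre of its underside. Empty at the start; it may stand left or right of the gauge, the lid on the other side.
- tray_cell0 (a point): centre of the floor of the cell at the tray's -x end, 4 mm above the bench
- tray_cell1 (a point): centre of the floor of the middle cell, 4 mm above the bench
- tray_cell2 (a point): centre of the floor of the cell at the tray's +x end, 4 mm above the bench
- lid: fixed upturned white pail lid, round, 182 mm over the rim, about 158 mm clear inside, rim 18 mm high, floor 3 mm thick. Origin: centre of its underside. Empty at the start.
- lid_in (a point): centre of the lid's inner floor, 3 mm above the bench
- mixing_cup: bystander: small clear mixing cup, 64 mm over the rim, 62 mm high, origin under its centre
- hex_keys: bystander: folding hex key set lying on the bench, 100 x 27 x 16 mm (30 mm over the pivots), long along its x, origin under its centre
- stir_stick: bystander: flat wooden stirring stick, 132 x 18 x 4 mm, long along its x, origin under its centre
- weight: bystander: brass balance weight with a knob, 36 mm diameter, 56 mm high, origin under its centre
Mind the look-alikes: they are no part of the job. Leave any blue look-alike of the ferrule_a alone.

How it is judged:
By the outcome, as a careful person would: the job done as asked, in the order asked, and still so for the second after the job is handed in, with the robot touching nothing.
It also fails if it takes over 69 s, if anything falls off the work surface, if the arm or the gripper's body presses on something with over 40 N, if the wrist force passes 120 N, or if a joint passes its speed limit or range.

## Robot

A 6-joint arm with a two-finger parallel gripper is mounted at the origin on the work surface. World frame = base frame: x ahead of the robot, y to its left, z up, the work surface at z = 0. Lengths are in m, angles in rad, forces in N, time in s.
With the tool pointing down it reaches from about 0.3 to 0.875 m from the base axis. Payload 6.4 kg.
Tool frame: the origin (TCP) lies at the very end of the fingers, on their centre line; the grasp point (between the pads) lies 19 mm behind it (ctrl.hold_point_z is the distance from the TCP to the grasp point, in m); y points along the fingers, x is the direction in which the jaws open and shut, and the axes are right-handed (so a half turn about y gives the same grasp; the last joint's range is limited). The gripper opens to 85 mm and grips with 20 to 120 N. Pads are 22 mm wide; open, the fingers measure 114 mm over their backs; the gripper's body (76 mm by 85 mm) begins 54 mm behind the grasp point. The pads swing forward as they close: fully open they stand 13 mm farther back than shut.
Start: joints at [-1.509, 0.181, 1.607, -0, 1.354, -0.206], TCP at [0.152, -0.555, 0.231] pointing down, gripper open.
Joint ranges: [-2.99, 2.99], [-0.89, 2.07], [0.3, 2.58], [-1.14, 4.28], [0, 2.63], [-3.12, 3.12]. Speed limits (rad/s): [2.57, 2.57, 3.01, 3.14, 3.14, 3.14].

## Interface

Orientations are given as a unit quaternion [w, x, y, z].
In Python, from bench import ctrl, imaging gives the robot as it stands.
- The arm moves only by the shell command python3 -m jog 'ROWS'. ROWS is JSON, a list of rows, each a list of 3 entries, a list of its own where there are three numbers: the shift along the tool's x, y, z in cm, then the turn, a rotation vector about the tool's x, y, z in rad, then the finger opening in cm, from 0 to 8.54. A call has 1 to 12 rows; each row shifts and turns the pose as measured when the row begins, along the tool's axes as they then stand; what a row does not reach is not made up. A row lasts 1/12 s, in which the tool goes at most 41.7 mm and 7.16 degrees, less where a joint would pass 70% of its speed; a pose out of reach is approached as far as the arm can. A call is refused whole if a number of a shift passes 4.17 or a number of a turn 0.125, either way. A call with a gripper value outside its range is refused whole. The fingers move at their own pace and stop on an object; the grip force is fixed at half the most. Time passes only in rows, so rows that do not move let the fingers close. It gives the time, the measured TCP pose, the force and the opening at its end, in the units of the state.
- ctrl.get_obs(): the state, without advancing time (a new reading comes with each control period).
- imaging.camera(name): name is "side" or "top"; returns a dict with "frame" (480x640x3 uint8, red, green, blue), "depth" (480x640 float32, m along the optical axis (not along the pixel's ray), 0 where there is no reading), "K" (3x3 intrinsics, pixels), "R" (3x3) and "t" (3): a world point X has camera coordinates R X + t. Camera axes: x right, y down, z forward; pixel columns grow to the right and rows downward; lengths in m; the calibration is good to about 2 mm. A picture is of the moment at which its call begins.
- ctrl.hand_in(): hands the job in, once; it reports no verdict.
The state is a dict: "time_s": time; "q": joint angles; "dq": joint speeds; "joint_efforts": joint torques, N m; "eef_pos": TCP position; "eef_rot": TCP orientation; "wrist_force": force on the tool from outside, world axes, zero at the start; "torque": the same for the moment, N m; "opening": opening from 0.0 (shut) to 1.0 (fully open).
Only numpy, scipy, OpenCV 4.12 (cv2) and the standard library are available. Lean on these libraries where they do the work, as an engineer would, in place of code of your own. Each camera call takes 0.05 s, during which the arm holds its last target. There are 200 camera calls.

## Working session

There is one attempt and no reset: what is moved stays moved. The work goes in short steps, Python scripts to look and compute and a shell command to move; the robot and the scene stay as the last step left them, time stands still between calls to the robot, and variables do not carry over. Pictures are saved under pics/ and viewed, about 8 in all and at most 12, crops included, and the job is handed in when it is done.

```bash
ls; mkdir -p pics; python3 - <<'E'
from bench import ctrl, imaging
import cv2,numpy as np
print(ctrl.get_obs(), ctrl.hold_point_z)
for n in("top","side"):
    c=imaging.camera(n); np.savez(f"{n}0.npz",**c); print(n,c["K"],c["R"],c["t"])
    cv2.imwrite(f"pics/{n}0.png",c["frame"][:,:,::-1])
E
```

```text
pics
{'time_s': 0.0, 'q': array([-1.50927151e+00,  1.81524693e-01,  1.60801678e+00, -3.54020374e-05,
        1.35382130e+00, -2.06330088e-01]), 'dq': array([-0.00028949, -0.00011421, -0.00142616,  0.00065043, -0.00036566,
        0.00076385]), 'joint_efforts': array([-3.28757123e-04, -4.44872940e+01, -3.51339376e+01, -3.40917186e-04,
        9.09320806e-03,  9.37239832e-06]), 'eef_pos': array([ 0.15213535, -0.55392318,  0.23038912]), 'eef_rot': array([ 0.56275309, -0.56182231,  0.42917512, -0.42833791]), 'wrist_force': array([0.36786619, 0.49265933, 0.14780785]), 'torque': array([ 0.02482011, -0.01700632, -0.00727874]), 'opening': 0.9964430621537612} 0.0187
top [[449.2294628    0.         328.86095013]
 [  0.         449.2294628  238.70526557]
 [  0.           0.           1.        ]] [[ 0.01295099 -0.99982108  0.0137868 ]
 [-0.98570854 -0.01508179 -0.16778324]
 [ 0.16796115 -0.01141681 -0.9857275 ]] [0.00392699 0.57794419 0.87436837]
side [[471.71042362   0.         315.61710609]
 [  0.         471.71042362 237.24078791]
 [  0.           0.           1.        ]] [[-0.91224819 -0.40958448 -0.00661725]
 [-0.31628283  0.71452376 -0.62403604]
 [ 0.26032366 -0.56718282 -0.78136754]] [0.50990689 0.2175444  0.89511341]
```

View pics/top0.png

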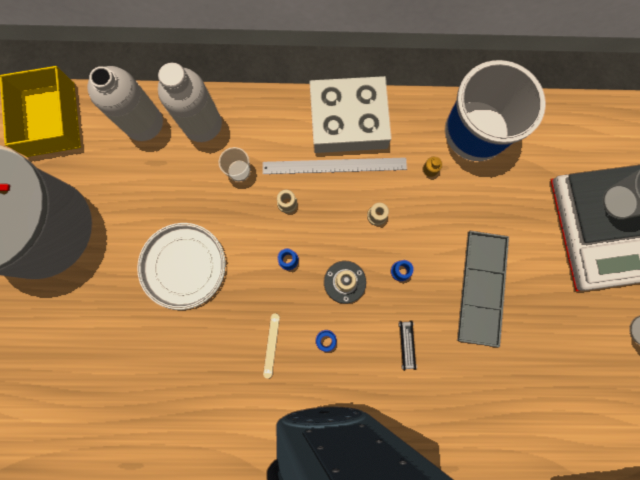

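View pics/side0.png

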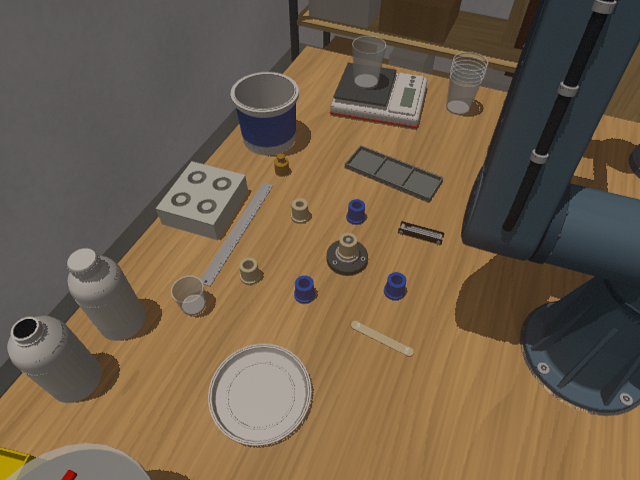

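The top view shows cream ferrules at (287,200) and (379,213), the gauge with ferrule_a at (346,281), the lid at (182,266) and the tray at (484,289). There are blue look-alikes at (288,259), (402,270) and (326,341). The side view agrees: creams at (249,270) and (300,210), gauge at (347,250).

```bash
cat > h.py <<'E'
import numpy as np, cv2
from scipy.spatial.transform import Rotation as Rot
def cloud(c):
    v,u=np.mgrid[:480,:640]; d=c["depth"]; K=c["K"]
    P=np.stack([(u-K[0,2])/K[0,0]*d,(v-K[1,2])/K[1,1]*d,d],-1)
    W=(P-c["t"])@c["R"]; W[d==0]=np.nan
    return W
def obsR(o): 
    q=o["eef_rot"]; return Rot.from_quat([q[1],q[2],q[3],q[0]]).as_matrix()
def near(W,xy,r,z0,z1):
    P=W.reshape(-1,3); P=P[np.isfinite(P[:,0])]
    return P[(np.hypot(*(P[:,:2]-xy).T)<r)&(P[:,2]>z0)&(P[:,2]<z1)]
E
python3 - <<'E'
from h import *
from bench import ctrl
print(np.round(obsR(ctrl.get_obs()),3))
C={n:dict(np.load(n+"0.npz")) for n in("top","side")}
W={n:cloud(C[n]) for n in C}
pt={"fL":((287,200),(249,270)),"fR":((379,213),(300,210)),"fa":((346,281),(347,248)),"blueL":((288,259),(304,290)),"blueR":((402,270),(356,211)),"blueN":((326,341),(396,286)),"weight":((433,166),(282,165)),"cup":((236,168),(188,295))}
for k,(a,b) in pt.items():
    for n,(u,v) in zip(("top","side"),(a,b)):
        w=W[n][v-8:v+9,u-8:u+9].reshape(-1,3); w=w[np.isfinite(w[:,0])]
        m=np.median(w,0)[:2]
        for it in range(2):
            p=near(W[n],m,.035,.03,.12)
            zt=np.percentile(p[:,2],97) if len(p) else np.nan
            t=p[p[:,2]>zt-.004]
            if len(t)<5: break
            (cx,cy),r=cv2.minEnclosingCircle(t[:,:2].astype(np.float32)); m=np.array([cx,cy])
        print(k,n,np.round(m,4),"r",round(r,4),"ztop",round(zt,4),len(t))
for n in W:
    z=W[n]; 
    for k,(u,v) in {"tray":((484,289) if n=="top" else (393,172)),"lid":((182,266) if n=="top" else (260,395))}.items():
        m=np.nanmedian(z[v-3:v+4,u-3:u+4].reshape(-1,3),0); print(k,n,np.round(m,4))
        p=near(z,m[:2],.14 if k=="tray" else .1,.009,.025)
        rect=cv2.minAreaRect(p[:,:2].astype(np.float32)); print(np.round(rect[0],4),np.round(rect[1],4),rect[2], np.percentile(p[:,2],95))
    p=near(z,[.5,0],.04,.0,.1)
c=W["top"][281,346][:2]
for n in W:
    p=near(W[n],c,.06,.008,.02); print("base",n,cv2.minEnclosingCircle(p[:,:2].astype(np.float32)),np.median(p[:,2]))
E
```

```text
[[ 0.265 -0.     0.964]
 [-0.964  0.002  0.265]
 [-0.002 -1.     0.   ]]
fL top [0.6642 0.1047] r 0.019 ztop 0.0474 116
fL side [0.6639 0.1065] r 0.0196 ztop 0.0452 127
fR top [ 0.6394 -0.0915] r 0.0187 ztop 0.0476 140
fR side [ 0.64   -0.0892] r 0.0195 ztop 0.0457 111
fa top [ 0.4937 -0.0218] r 0.0189 ztop 0.0718 162
fa side [ 0.4937 -0.0199] r 0.0197 ztop 0.0691 142
blueL top [0.5393 0.099 ] r 0.019 ztop 0.0476 133
blueL side [0.5396 0.1008] r 0.0193 ztop 0.0456 133
blueR top [ 0.5185 -0.1419] r 0.0187 ztop 0.0478 119
blueR side [ 0.5201 -0.1396] r 0.0196 ztop 0.0452 81
blueN top [0.3721 0.016 ] r 0.019 ztop 0.0479 151
blueN side [0.3732 0.0177] r 0.0197 ztop 0.0452 141
weight top [ 0.7479 -0.2109] r 0.0101 ztop 0.0563 60
weight side [ 0.7481 -0.2087] r 0.0099 ztop 0.0545 32
cup top [0.7363 0.2138] r 0.0321 ztop 0.0633 138
cup side [0.7375 0.2143] r 0.0319 ztop 0.0616 134
tray top [ 0.4821 -0.3199  0.0036]
[ 0.4854 -0.3155] [0.087  0.2347] 82.1667709350586 0.01791883363782511
lid top [0.5219 0.3233 0.0028]
[0.5228 0.3215] [0.1808 0.1812] 75.92155456542969 0.02036944626823625
tray side [ 0.4868 -0.3202  0.0015]
[ 0.4865 -0.3138] [0.0908 0.235 ] 82.51311492919922 0.015512896514939065
lid side [0.5227 0.3242 0.0014]
[0.5236 0.3226] [0.1801 0.1821] 24.597965240478516 0.01852348508796143
base top ((0.4936869740486145, -0.02187257446348667), 0.04499390721321106) 0.015774352989738286
base side ((0.49428629875183105, -0.02020861767232418), 0.0459115132689476) 0.01379676524082099
```

```bash
cat > go.py <<'E'
import sys; from h import *; from bench import ctrl
o=ctrl.get_obs(); p=o["eef_pos"]; t=np.array([float(a) for a in sys.argv[1:4]])
R=obsR(o); print("t",round(o["time_s"],2),"pos",np.round(p,4),"F",np.round(o["wrist_force"],1),"open",round(o["opening"],3),"yaw",np.round(np.degrees(np.arctan2(R[1,0],R[0,0])),1),"q6",np.round(o["q"][5],2),"down",np.round(R[:,1],3))
print("cm tool:",np.round(100*R.T@(t-p),2))
E
python3 -m jog '[[[-2.7,0,3.0],[0,0,0],8.5],[[-2.7,0,3.0],[0,0,0],8.5],[[-2.7,0,3.0],[0,0,0],8.5],[[-2.7,0,3.0],[0,0,0],8.5],[[-2.7,0,3.0],[0,0,0],8.5],[[-2.7,0,3.0],[0,0,0],8.5],[[-2.7,0,3.0],[0,0,0],8.5],[[-2.7,0,3.0],[0,0,0],8.5],[[-2.7,0,3.0],[0,0,0],8.5],[[-2.7,0,3.0],[0,0,0],8.5],[[-2.7,0,3.0],[0,0,0],8.5],[[-2.7,0,3.0],[0,0,0],8.5]]'
python3 go.py 0.494 -0.021 0.15
```

```text
time_s: 1.1
eef_pos: [0.4158, -0.137, 0.2263]
eef_rot: [0.56, -0.558, 0.435, -0.431]
wrist_force: [0.4, -0.5, 0.9]
opening: 0.995
t 1.1 pos [ 0.4158 -0.137   0.2263] F [ 0.4 -0.5  0.9] open 0.995 yaw -75.5 q6 0.72 down [-0.002  0.006 -1.   ]
cm tool: [-9.23  7.68 10.47]
```

```bash

python3 -m jog '[[[-2.3,1.5,2.6],[0,0,0],8.5],[[-2.3,1.5,2.6],[0,0,0],8.5],[[-2.3,1.5,2.6],[0,0,0],8.5],[[-1.5,1.5,1.8],[0,0,0],8.5],[[0,0,0],[0,0,0],8.5],[[0,0,0],[0,0,0],8.5]]' | head -2
python3 go.py 0.494 -0.021 0.12
```

```text
time_s: 1.6
eef_pos: [0.4925, -0.0178, 0.1645]
t 1.6 pos [ 0.4925 -0.0178  0.1645] F [-0.3  0.2  1.1] open 0.996 yaw -75.0 q6 1.03 down [ 0.     0.006 -1.   ]
cm tool: [0.37 4.45 0.05]
```

```bash

python3 -m jog '[[[0.3,2.5,0.1],[0,0,0],8.5],[[0.1,2.5,0],[0,0,0],8.5],[[0,2.5,0],[0,0,0],8.5],[[0,2.5,0],[0,0,0],8.5],[[0,1.5,0],[0,0,0],8.5],[[0,0,0],[0,0,0],8.5],[[0,0,0],[0,0,0],8.5]]' | head -2
python3 go.py 0.494 -0.021 0.039
python3 - <<'E'
from h import *; from bench import imaging
fs=[imaging.camera(n)["frame"] for n in("top","side")]
a=cv2.resize(fs[0][200:360,260:440],None,fx=2.2,fy=2.2); b=cv2.resize(fs[1][170:330,250:430],None,fx=2.2,fy=2.2)
cv2.imwrite("pics/c1.png",np.hstack([a,b])[:,:,::-1])
E
```

```text
time_s: 2.18
eef_pos: [0.4954, -0.0271, 0.0497]
t 2.18 pos [ 0.4954 -0.0271  0.0497] F [ 0.  -0.3  0.1] open 0.991 yaw -75.2 q6 1.01 down [ 0.005  0.002 -1.   ]
cm tool: [-0.63  1.07  0.01]
```

View pics/c1.png

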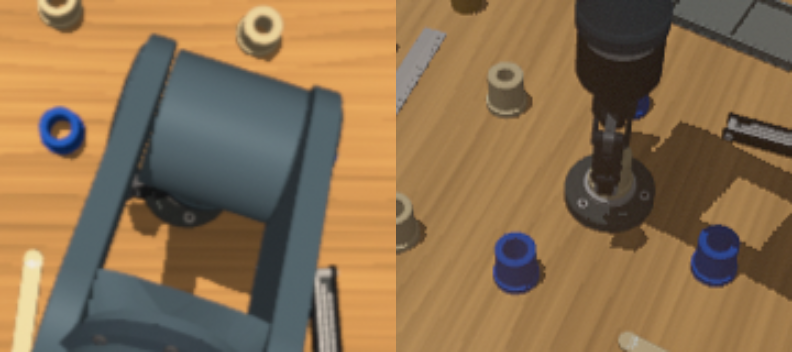

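The crop shows the fingers straddling ferrule_a on the gauge at (605,170), clear of its neighbours. TCP is 6 mm off along the jaws, so I'll correct that.

```bash

python3 -m jog '[[[-0.3,0.5,0],[0,0,0],8.5],[[-0.2,0.4,0],[0,0,0],8.5],[[0,0,0],[0,0,0],8.5],[[0,0,0],[0,0,0],8.5]]' | head -2
python3 go.py 0.494 -0.021 0.039
```

```text
time_s: 2.62
eef_pos: [0.498, -0.0233, 0.0452]
t 2.62 pos [ 0.498  -0.0233  0.0452] F [-0.1  0.5  0.2] open 0.988 yaw -75.2 q6 1.02 down [ 0.015 -0.001 -1.   ]
cm tool: [-0.32  0.61 -0.34]
```

```bash
cat >> go.py <<'E'
d=R[:,1]; print("turn tool:",np.round(R.T@np.cross(d,[0,0,-1]),4))
E
python3 -m jog '[[[-0.3,0.6,-0.3],[0,0,0],8.5],[[0,0,0],[0,0,0],8.5]]' | head -2
python3 go.py 0.494 -0.021 0.039
```

```text
time_s: 2.78
eef_pos: [0.4948, -0.0209, 0.0394]
t 2.78 pos [ 0.4948 -0.0209  0.0394] F [-0.7 -0.5  0.6] open 0.997 yaw -75.2 q6 1.02 down [ 0.017 -0.001 -1.   ]
cm tool: [-0.01  0.04 -0.08]
turn tool: [-0.0158  0.      0.0053]
```

```bash

python3 -m jog '[[[0,0,0],[-0.016,0,0.005],8.5]]' | head -2
python3 go.py 0.494 -0.021 0.039
python3 -m jog '[[[0,0,0],[0,0,0],6],[[0,0,0],[0,0,0],4],[[0,0,0],[0,0,0],2],[[0,0,0],[0,0,0],2],[[0,0,0],[0,0,0],2],[[0,0,0],[0,0,0],2],[[0,0,0],[0,0,0],2]]'
python3 go.py 0.494 -0.021 0.039
```

```text
time_s: 2.87
eef_pos: [0.4942, -0.0206, 0.0393]
t 2.87 pos [ 0.4942 -0.0206  0.0393] F [0.3 0.4 0.2] open 0.992 yaw -75.2 q6 1.03 down [-0.001 -0.    -1.   ]
cm tool: [ 0.03  0.03 -0.03]
turn tool: [ 0.0009 -0.      0.    ]
time_s: 3.45
eef_pos: [0.4964, -0.0226, 0.0405]
eef_rot: [-0.56, 0.561, -0.43, 0.432]
wrist_force: [-0.2, -0.2, -0.8]
opening: 0.431
t 3.45 pos [ 0.4964 -0.0226  0.0405] F [-0.2 -0.2 -0.8] open 0.431 yaw -75.1 q6 1.03 down [ 0.001 -0.004 -1.   ]
cm tool: [-0.22  0.15 -0.19]
turn tool: [0.0001 0.     0.0039]
```

```bash
python3 - <<'E'
from bench import ctrl,imaging
import numpy as np
for i in range(5):
    o=ctrl.get_obs(); print(o["time_s"],np.round(o["eef_pos"],4),np.round(o["wrist_force"],1),round(o["opening"],3)); imaging.camera("side")
E
```

```text
3.45 [ 0.4964 -0.0226  0.0405] [-0.2 -0.2 -0.8] 0.431
3.5 [ 0.4963 -0.0226  0.0404] [-0.  -0.  -0.7] 0.43
3.55 [ 0.4962 -0.0225  0.0404] [ 0.4  0.5 -0.6] 0.427
3.6 [ 0.4961 -0.0224  0.0403] [-0.3  0.5  0.4] 0.433
3.65 [ 0.4961 -0.0225  0.0403] [ 0.2  0.5 -0.9] 0.433
```

```bash

python3 -m jog '[[[0,-1,0],[0,0,0],2],[[0,-1.5,0],[0,0,0],2],[[0,-2,0],[0,0,0],2]]' | sed -n 2,4p
python3 go.py 0.496 -0.0225 0.13
python3 -m jog '[[[0,-2.5,0],[0,0,0],2],[[0,-2,0],[0,0,0],2]]' | sed -n 2,4p
python3 go.py 0.486 -0.315 0.13
```

```text
eef_pos: [0.4936, -0.0222, 0.0835]
eef_rot: [-0.559, 0.563, -0.432, 0.43]
wrist_force: [-0.9, 0.0, 0.0]
t 3.95 pos [ 0.4936 -0.0222  0.0835] F [-0.9  0.   0. ] open 0.434 yaw -75.1 q6 1.03 down [-0.006 -0.003 -1.   ]
cm tool: [ 0.09 -4.65  0.2 ]
turn tool: [0.0066 0.     0.0014]
eef_pos: [0.4928, -0.0217, 0.1307]
eef_rot: [-0.558, 0.563, -0.433, 0.429]
wrist_force: [0.3, -0.1, -0.1]
t 4.12 pos [ 0.4928 -0.0217  0.1307] F [ 0.3 -0.1 -0.1] open 0.435 yaw -75.1 q6 1.03 down [-0.008 -0.002 -1.   ]
cm tool: [28.17  0.14 -8.2 ]
turn tool: [ 0.0086  0.     -0.    ]
```

```bash

python3 -m jog '[[[2,0,0],[0.004,0,0],2],[[3.5,0,-0.1],[0.004,0,0],2],[[4,0,-0.1],[0,0,0],2],[[4,0,-0.1],[0,0,0],2],[[4,0,-0.1],[0,0,0],2],[[4,0,-0.1],[0,0,0],2],[[4,0,-0.1],[0,0,0],2],[[3,0,-0.1],[0,0,0],2],[[2,0,-0.1],[0,0,0],2],[[0,0,0],[0,0,0],2]]' | sed -n 2,4p
python3 go.py 0.564 -0.325 0.02
```

```text
eef_pos: [0.5707, -0.3307, 0.1473]
eef_rot: [0.564, -0.56, 0.423, -0.434]
wrist_force: [-0.7, 0.9, -0.0]
t 4.95 pos [ 0.5707 -0.3307  0.1473] F [-0.7  0.9 -0. ] open 0.432 yaw -74.7 q6 0.59 down [ 0.015 -0.005 -1.   ]
cm tool: [-0.84 12.72 -0.67]
turn tool: [-0.0133 -0.      0.0092]
```

```bash

python3 -m jog '[[[-0.8,2.5,-0.6],[-0.013,0,0.009],2],[[0,3,0],[0,0,0],2],[[0,3,0],[0,0,0],2],[[0,2,0],[0,0,0],2],[[0,0,0],[0,0,0],2]]' | sed -n 2,4p
python3 go.py 0.564 -0.325 0.0215
```

```text
eef_pos: [0.5648, -0.326, 0.0447]
eef_rot: [0.562, -0.561, 0.428, -0.432]
wrist_force: [-0.7, -0.2, -0.7]
t 5.37 pos [ 0.5648 -0.326   0.0447] F [-0.7 -0.2 -0.7] open 0.431 yaw -74.8 q6 0.6 down [ 0.005 -0.003 -1.   ]
cm tool: [-0.12  2.32 -0.06]
turn tool: [-0.0044 -0.      0.0043]
```

```bash

python3 -m jog '[[[-0.1,1.3,0],[-0.004,0,0.004],2],[[0,0.8,0],[0,0,0],2],[[0,0,0],[0,0,0],2]]' | sed -n 2,4p
python3 go.py 0.564 -0.325 0.0205
```

```text
eef_pos: [0.5652, -0.3235, 0.0244]
eef_rot: [0.562, -0.562, 0.429, -0.429]
wrist_force: [-0.2, 0.7, -0.3]
t 5.62 pos [ 0.5652 -0.3235  0.0244] F [-0.2  0.7 -0.3] open 0.434 yaw -74.8 q6 0.6 down [ 0.  0. -1.]
cm tool: [ 0.12  0.39 -0.15]
turn tool: [-0.0004  0.     -0.0002]
```

```bash

python3 -m jog '[[[0,0.35,0],[0,0,0],2]]' | sed -n 2,4p
python3 go.py 0.564 -0.325 0.0205
python3 - <<'E'
from h import *; from bench import imaging
fs=[imaging.camera(n)["frame"] for n in("side",)]
cv2.imwrite("pics/c2.png",cv2.resize(fs[0][110:250,300:480],None,fx=3,fy=3)[:,:,::-1])
E
```

```text
eef_pos: [0.566, -0.3237, 0.0221]
eef_rot: [0.562, -0.562, 0.428, -0.43]
wrist_force: [-0.8, -0.3, 0.6]
t 5.7 pos [ 0.566  -0.3237  0.0221] F [-0.8 -0.3  0.6] open 0.43 yaw -74.7 q6 0.6 down [ 0.002 -0.001 -1.   ]
cm tool: [ 0.07  0.16 -0.23]
turn tool: [-0.0015  0.      0.0013]
```

View pics/c2.png

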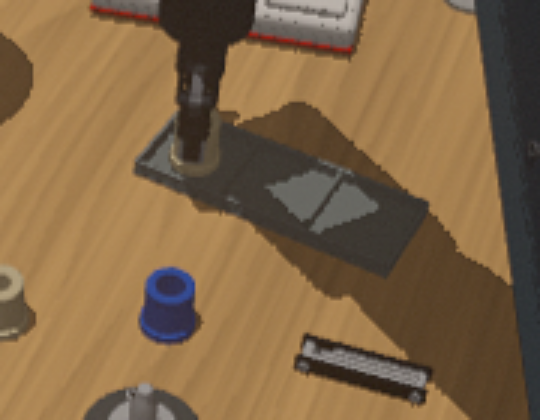

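The ferrule is in the far cell at (195,150), upright. Release it.

```bash

python3 -m jog '[[[0,0.15,0],[0,0,0],2],[[0,0,0],[0,0,0],4.3],[[0,0,0],[0,0,0],5],[[0,0,0],[0,0,0],5]]' | sed -n 2,5p
python3 -m jog '[[[0,-1.5,0],[0,0,0],5],[[0,-3,0],[0,0,0],5],[[0,-4,0],[0,0,0],5],[[0,-3,0],[0,0,0],7],[[0,0,0],[0,0,0],8.5]]' | sed -n 2,5p
python3 go.py 0.6397 -0.0903 0.10
python3 - <<'E'
from h import *; from bench import imaging
c=imaging.camera("top"); W=cloud(c); c2=imaging.camera("side"); 
for n,W in(("top",W),("side",cloud(c2))):
    p=near(W,[.564,-.325],.035,.025,.06); print(n,len(p), cv2.minEnclosingCircle(p[p[:,2]>.045][:,:2].astype(np.float32)) if len(p)>10 else"",np.percentile(p[:,2],[50,97]) if len(p) else "")
E
```

```text
eef_pos: [0.5672, -0.3246, 0.0224]
eef_rot: [0.562, -0.562, 0.427, -0.431]
wrist_force: [-0.3, 0.3, -0.0]
opening: 0.586
eef_pos: [0.5656, -0.3237, 0.1445]
eef_rot: [0.562, -0.562, 0.429, -0.43]
wrist_force: [0.9, -0.3, 2.0]
opening: 0.849
t 6.5 pos [ 0.5656 -0.3237  0.1445] F [ 0.9 -0.3  2. ] open 0.849 yaw -74.8 q6 0.6 down [ 0.002 -0.001 -1.   ]
cm tool: [-20.58   4.44  13.28]
turn tool: [-0.0016  0.      0.0013]
top 196 ((0.5638746619224548, -0.32172122597694397), 0.019831396639347076) [0.04680627 0.05089907]
side 208 ((0.5646833777427673, -0.3186996877193451), 0.01940155029296875) [0.04183669 0.04863164]
```

```bash

python3 -m jog '[[[-2.4,0,1.5],[0,0,0],8.5],[[-3.2,0,2],[0,0,0],8.5],[[-3.2,0,2.1],[0,0,0],8.5],[[-3.2,0,2.1],[0,0,0],8.5],[[-3.2,0,2.1],[0,0,0],8.5],[[-3.2,0,2.1],[0,0,0],8.5],[[-2.2,0,1.4],[0,0,0],8.5],[[0,0,0],[0,0,0],8.5]]' | sed -n 2,2p
python3 go.py 0.6405 -0.091 0.06
```

```text
eef_pos: [0.634, -0.0801, 0.1311]
t 7.27 pos [ 0.634  -0.0801  0.1311] F [ 0.5 -0.2 -0.2] open 0.994 yaw -75.3 q6 1.0 down [-0.016  0.008 -1.   ]
cm tool: [1.31 7.09 0.45]
turn tool: [ 0.0136  0.     -0.0121]
```

```bash

python3 -m jog '[[[1.2,1.5,0.3],[0.013,0,-0.012],8.5],[[0,2.5,0],[0,0,0],8.5],[[0,2.2,0],[0,0,0],8.5],[[0,0,0],[0,0,0],8.5]]' | sed -n 2,2p
python3 go.py 0.6405 -0.091 0.016
```

```text
eef_pos: [0.6378, -0.0874, 0.0639]
t 7.6 pos [ 0.6378 -0.0874  0.0639] F [-0.8  1.1 -1.3] open 0.996 yaw -74.9 q6 0.99 down [-0.005  0.001 -1.   ]
cm tool: [0.42 4.79 0.19]
turn tool: [ 0.0044 -0.     -0.0018]
```

```bash

python3 -m jog '[[[0.4,1.7,0.1],[0.004,0,-0.002],8.5],[[0,1.7,0],[0,0,0],8.5],[[0,1,0],[0,0,0],8.5],[[0,0,0],[0,0,0],8.5]]' | sed -n 2,2p
python3 go.py 0.6405 -0.091 0.016
```

```text
eef_pos: [0.6369, -0.0921, 0.0169]
t 7.93 pos [ 0.6369 -0.0921  0.0169] F [-0.5  0.8 -0.4] open 0.998 yaw -75.0 q6 0.98 down [-0.006  0.001 -1.   ]
cm tool: [-0.02  0.09  0.37]
turn tool: [ 0.0059 -0.     -0.003 ]
```

```bash

python3 -m jog '[[[0,0.05,0.35],[0.006,0,-0.003],7],[[0,0,0],[0,0,0],2],[[0,0,0],[0,0,0],2],[[0,0,0],[0,0,0],2],[[0,0,0],[0,0,0],2],[[0,0,0],[0,0,0],2],[[0,0,0],[0,0,0],2]]' | sed -n 2,5p
python3 go.py 0.6405 -0.091 0.016
python3 -m jog '[[[0,-2,0],[0,0,0],2],[[0,-3,0],[0,0,0],2],[[0,-4,0],[0,0,0],2],[[0,-2.5,0],[0,0,0],2],[[0,0,0],[0,0,0],2]]' | sed -n 2,5p
python3 go.py 0.496 -0.0225 0.13
```

```text
eef_pos: [0.6434, -0.0926, 0.0218]
eef_rot: [0.562, -0.56, 0.428, -0.433]
wrist_force: [-0.1, 0.1, -0.6]
opening: 0.427
t 8.52 pos [ 0.6434 -0.0926  0.0218] F [-0.1  0.1 -0.6] open 0.427 yaw -75.0 q6 0.98 down [ 0.006 -0.002 -1.   ]
cm tool: [-0.23  0.58 -0.24]
turn tool: [-0.0057  0.      0.0038]
eef_pos: [0.6401, -0.0914, 0.1383]
eef_rot: [-0.561, 0.561, -0.431, 0.43]
wrist_force: [0.4, -0.4, 1.0]
opening: 0.427
t 8.93 pos [ 0.6401 -0.0914  0.1383] F [ 0.4 -0.4  1. ] open 0.427 yaw -75.0 q6 0.98 down [-0.001  0.    -1.   ]
cm tool: [-10.39   0.84 -12.13]
turn tool: [ 0.0006 -0.     -0.0003]
```

```bash

python3 -m jog '[[[-1.5,0,-1.8],[0,0,0],2],[[-2.2,0,-2.6],[0,0,0],2],[[-2.3,0,-2.7],[0,0,0],2],[[-2.3,0,-2.6],[0,0,0],2],[[-1.5,0,-1.7],[0,0,0],2],[[0,0,0],[0,0,0],2],[[0,0,0],[0,0,0],2]]' | sed -n 2,2p
python3 go.py 0.4965 -0.0225 0.1
```

```text
eef_pos: [0.4996, -0.0246, 0.1371]
t 9.52 pos [ 0.4996 -0.0246  0.1371] F [ 0.1 -0.4 -0.1] open 0.428 yaw -75.0 q6 1.02 down [ 0.004 -0.002 -1.   ]
cm tool: [-0.29  3.7  -0.26]
turn tool: [-0.0039 -0.      0.0028]
```

```bash

python3 -m jog '[[[-0.3,1.5,-0.3],[-0.004,0,0.003],2],[[0,1.5,0],[0,0,0],2],[[0,0,0],[0,0,0],2],[[0,0,0],[0,0,0],2]]' | sed -n 2,2p
python3 go.py 0.4965 -0.0225 0.09
python3 - <<'E'
from h import *; from bench import imaging
cs=[imaging.camera(n) for n in("side","top")]
np.savez("s1.npz",**cs[0])
print(-cs[0]["R"].T@cs[0]["t"])
cv2.imwrite("pics/c3.png",np.hstack([cv2.resize(cs[0]["frame"][180:290,290:400],None,fx=4,fy=4,interpolation=2),cv2.resize(cs[1]["frame"][235:325,300:390],(340,440),interpolation=2)])[:,:,::-1])
E
```

```text
eef_pos: [0.499, -0.0237, 0.1069]
t 9.85 pos [ 0.499  -0.0237  0.1069] F [ 0.4  0.7 -0.3] open 0.433 yaw -75.0 q6 1.02 down [ 0.004 -0.001 -1.   ]
cm tool: [-0.19  1.69 -0.22]
turn tool: [-0.0031  0.      0.0019]
[0.300948   0.56110226 0.83854229]
```

View pics/c3.png

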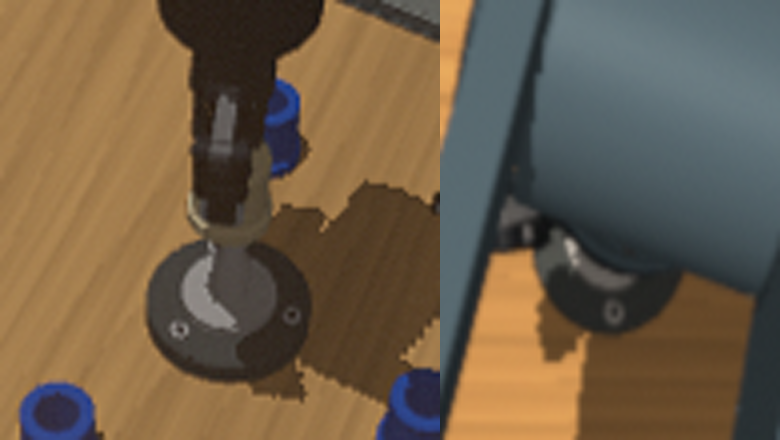

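```bash
cat >> h.py <<'E'
def proj(c,P):
    q=c["R"]@np.asarray(P)+c["t"]; q=c["K"]@q; return q[:2]/q[2]
def rimcols(c,box):
    u0,v0,u1,v1=box; f=c["frame"][v0:v1,u0:u1].astype(int)
    m=(f[...,0]-f[...,2]>15)&(f[...,0]-f[...,2]<75)&(f[...,0]>80)&(f[...,0]-f[...,1]<35)
    return m
E
python3 - <<'E'
from h import *
c=dict(np.load("s1.npz"))
for z in(.08,.085,.09): 
    print(z,proj(c,[.494,-.0202,z]), "rim L/R", proj(c,[.494+.022*.912,-.0202+.022*.41,z])[0],proj(c,[.494-.022*.912,-.0202-.022*.41,z])[0])
a=proj(c,[.494,-.0202,.085]);b=proj(c,[.494+.00966,-.0202+.00259,.085]);print("px per cm perp",b-a)
m=rimcols(c,(325,205,370,245))
for v in range(0,40): print(205+v,"".join(".#"[int(x)] for x in m[v]))
print("base", proj(c,[.494,-.0202,.008]))
E
```

```text
0.08 [348.11027549 235.75892517] rim L/R 337.43962068118793 358.7832814468684
0.085 [348.22520497 234.23365592] rim L/R 337.5115090808849 358.94127099966363
0.09 [348.34106518 232.6960345 ] rim L/R 337.5839795936757 359.10054014994313
px per cm perp [-4.83745449 -0.58271136]
205 .............#...............................
206 .............#...............................
207 .............................................
208 .............................................
209 .............................................
210 .............................................
211 .......................................#.....
212 .......................................#.....
213 .............................................
214 .............#...........................#...
215 .............#...............................
216 ............#................................
217 ............#.................##..........#..
218 ............#...............####.............
219 ............................#####........#...
220 ............................#####.......#....
221 ....................
[... 508 characters left out ...]
##..##.#.........
232 ............###...........####.##..#####.....
233 ............###...........#######.######....#
234 ...........#####..........###.##########...##
235 ............#####.........######.######..####
236 .............#####.......##############...##.
237 .............##################.#####...#.###
238 ..............#######################...#####
239 ...............######################...#####
240 ............##...##########.....#####.#.#####
241 ..........##.........####.........##..#######
242 ........##...........................########
243 .......#.............................########
244 ......#...............................#######
base [346.55206505 256.438481  ]
```

The crop shows the rim of the held ferrule at about (229,235), over the pin, with an offset of about +2 mm along tool z. That matches the pose error, so I'll correct it and lower.

```bash

python3 -m jog '[[[-0.2,0.3,-0.22],[-0.003,0,0.002],2],[[0,0.5,0],[0,0,0],2]]' | sed -n 2,2p
python3 go.py 0.4965 -0.0225 0.08
```

```text
eef_pos: [0.4983, -0.0231, 0.1008]
t 10.12 pos [ 0.4983 -0.0231  0.1008] F [ 0.6 -0.1 -0.8] open 0.431 yaw -75.1 q6 1.03 down [ 0.004 -0.001 -1.   ]
cm tool: [-0.11  2.08 -0.16]
turn tool: [-0.0033  0.      0.0018]
```

```bash

python3 -m jog '[[[-0.2,0.3,-0.3],[-0.005,0,0.003],2]]' | sed -n 2,2p
python3 go.py 0.4965 -0.0225 0.08
python3 -m jog '[[[0,0.8,-0.05],[0,0,0],2],[[0,0.6,0],[0,0,0],2]]' | sed -n 2,4p
python3 go.py 0.4965 -0.0225 0.073
```

```text
eef_pos: [0.4955, -0.0222, 0.0978]
t 10.2 pos [ 0.4955 -0.0222  0.0978] F [-0.5  0.7 -1. ] open 0.429 yaw -75.1 q6 1.03 down [-0.001  0.    -1.   ]
cm tool: [0.06 1.78 0.1 ]
turn tool: [ 0.0008 -0.     -0.0006]
eef_pos: [0.4952, -0.0224, 0.0836]
eef_rot: [0.561, -0.561, 0.431, -0.431]
wrist_force: [0.1, 0.1, -0.6]
t 10.37 pos [ 0.4952 -0.0224  0.0836] F [ 0.1  0.1 -0.6] open 0.429 yaw -75.1 q6 1.03 down [ 0. -0. -1.]
cm tool: [0.05 1.06 0.12]
turn tool: [-0.0003  0.      0.0001]
```

Nose is entered, no force. Small steps now, watching force.

```bash

python3 -m jog '[[[0.03,0.6,0.1],[0,0,0],2]]' | sed -n 2,4p
python3 -m jog '[[[0,0.4,0],[0,0,0],2]]' | sed -n 2,4p
python3 -m jog '[[[0,0.2,0],[0,0,0],2]]' | sed -n 2,4p
python3 go.py 0.4965 -0.0225 0.070
```

```text
eef_pos: [0.4961, -0.0224, 0.077]
eef_rot: [0.561, -0.561, 0.431, -0.431]
wrist_force: [-0.2, -0.0, -0.6]
eef_pos: [0.4959, -0.0224, 0.072]
eef_rot: [-0.561, 0.561, -0.431, 0.431]
wrist_force: [-0.9, -3.7, 7.4]
eef_pos: [0.4963, -0.0232, 0.07]
eef_rot: [-0.56, 0.561, -0.43, 0.431]
wrist_force: [-5.8, -1.3, 24.0]
t 10.62 pos [ 0.4963 -0.0232  0.07  ] F [-5.8 -1.3 24. ] open 0.435 yaw -75.0 q6 1.03 down [-0.    -0.002 -1.   ]
cm tool: [-0.06  0.    0.04]
turn tool: [ 0.0006 -0.      0.0015]
```

Contact with the foot at about 53 mm, right at the tight-stop height. I'll back off and let go so it can settle freely, which decides it.

```bash

python3 -m jog '[[[0,-0.3,0],[0,0,0],2]]' | sed -n 2,4p
python3 -m jog '[[[0,0,0],[0,0,0],4.3],[[0,0,0],[0,0,0],4.8],[[0,0,0],[0,0,0],4.8],[[0,0,0],[0,0,0],4.8]]' | sed -n 2,5p
python3 go.py 0.4965 -0.0225 0.073
python3 - <<'E'
from h import *; from bench import imaging
c=imaging.camera("side"); np.savez("s2.npz",**c)
cv2.imwrite("pics/c4.png",cv2.resize(c["frame"][180:290,290:400],None,fx=4,fy=4,interpolation=2)[:,:,::-1])
E
```

```text
eef_pos: [0.4959, -0.0234, 0.0724]
eef_rot: [-0.56, 0.562, -0.431, 0.431]
wrist_force: [-0.1, 0.2, -1.9]
eef_pos: [0.4963, -0.0233, 0.0722]
eef_rot: [-0.56, 0.561, -0.431, 0.431]
wrist_force: [0.5, -0.3, -1.0]
opening: 0.563
t 11.03 pos [ 0.4963 -0.0233  0.0722] F [ 0.5 -0.3 -1. ] open 0.563 yaw -75.1 q6 1.03 down [-0.001 -0.001 -1.   ]
cm tool: [-0.07 -0.08  0.04]
turn tool: [0.0012 0.     0.0011]
```

View pics/c4.png

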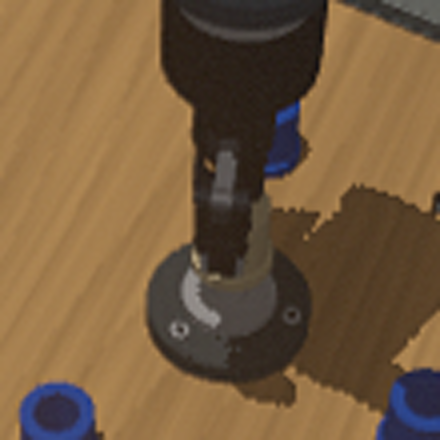

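It was released and stayed up: the rim bottom at (230,290) puts the foot at about 51 mm. It sticks, so this one is tight. Regrasp it and take it to the lid.

```bash

python3 -m jog '[[[0,0.3,0],[0,0,0],4.8],[[0,0,0],[0,0,0],2],[[0,0,0],[0,0,0],2],[[0,0,0],[0,0,0],2],[[0,0,0],[0,0,0],2]]' | sed -n 2,5p
python3 -m jog '[[[0,-1,0],[0,0,0],2],[[0,-2,0],[0,0,0],2],[[0,-3,0],[0,0,0],2],[[0,-1.5,0],[0,0,0],2],[[0,0,0],[0,0,0],2]]' | sed -n 2,5p
python3 go.py 0.523 0.322 0.13
```

```text
eef_pos: [0.4963, -0.0232, 0.069]
eef_rot: [-0.56, 0.561, -0.431, 0.431]
wrist_force: [-0.2, -0.6, 0.3]
opening: 0.429
eef_pos: [0.4944, -0.0225, 0.1469]
eef_rot: [-0.56, 0.562, -0.432, 0.429]
wrist_force: [1.3, 0.1, -0.4]
opening: 0.432
t 11.92 pos [ 0.4944 -0.0225  0.1469] F [ 1.3  0.1 -0.4] open 0.432 yaw -75.0 q6 1.03 down [-0.006  0.    -1.   ]
cm tool: [-32.54   1.69  11.66]
turn tool: [ 0.0056  0.     -0.0018]
```

```bash

python3 -m jog '[[[-2,0,0.7],[0.005,0,-0.002],2],[[-3.5,0,1.25],[0,0,0],2],[[-3.8,0,1.4],[0,0,0],2],[[-3.8,0,1.4],[0,0,0],2],[[-3.8,0,1.4],[0,0,0],2],[[-3.8,0,1.4],[0,0,0],2],[[-3.8,0,1.4],[0,0,0],2],[[-3.8,0,1.4],[0,0,0],2],[[-2.2,0,0.8],[0,0,0],2],[[-1,0,0.4],[0,0,0],2],[[0,0,0],[0,0,0],2]]' | sed -n 2,5p
python3 go.py 0.523 0.322 0.05
```

```text
eef_pos: [0.5256, 0.3231, 0.1429]
eef_rot: [-0.559, 0.56, -0.431, 0.434]
wrist_force: [-0.0, -0.4, -0.3]
opening: 0.428
t 12.83 pos [0.5256 0.3231 0.1429] F [-0.  -0.4 -0.3] open 0.428 yaw -75.4 q6 1.68 down [ 0.002 -0.003 -1.   ]
cm tool: [ 0.01  9.29 -0.29]
turn tool: [-0.0013 -0.      0.0033]
```

```bash

python3 -m jog '[[[0,2,-0.3],[-0.001,0,0.003],2],[[0,3,0],[0,0,0],2],[[0,3,0],[0,0,0],2],[[0,2,0],[0,0,0],2],[[0,0,0],[0,0,0],2]]' | sed -n 2,5p
python3 go.py 0.523 0.322 0.021
```

```text
eef_pos: [0.5238, 0.317, 0.04]
eef_rot: [0.559, -0.559, 0.432, -0.434]
wrist_force: [-1.9, -0.4, -1.3]
opening: 0.435
t 13.25 pos [0.5238 0.317  0.04  ] F [-1.9 -0.4 -1.3] open 0.435 yaw -75.4 q6 1.67 down [ 0.003 -0.002 -1.   ]
cm tool: [-0.5   1.9   0.04]
turn tool: [-0.0021  0.      0.0024]
```

```bash

python3 -m jog '[[[-0.3,1,0],[-0.002,0,0.002],2],[[0,0.6,0],[0,0,0],2],[[0,0,0],[0,0,0],2]]' | sed -n 2,5p
python3 go.py 0.523 0.322 0.021
python3 -m jog '[[[0,0.2,0],[0,0,0],2]]' | sed -n 2,5p
python3 go.py 0.523 0.322 0.021
```

```text
eef_pos: [0.5234, 0.3167, 0.0233]
eef_rot: [-0.558, 0.559, -0.434, 0.434]
wrist_force: [0.7, 0.0, -0.7]
opening: 0.43
t 13.5 pos [0.5234 0.3167 0.0233] F [ 0.7  0.  -0.7] open 0.43 yaw -75.6 q6 1.67 down [-0.001 -0.001 -1.   ]
cm tool: [-0.53  0.23  0.09]
turn tool: [0.0016 0.     0.001 ]
eef_pos: [0.5243, 0.3165, 0.0222]
eef_rot: [-0.558, 0.559, -0.434, 0.434]
wrist_force: [-0.4, -0.7, -0.3]
opening: 0.427
t 13.58 pos [0.5243 0.3165 0.0222] F [-0.4 -0.7 -0.3] open 0.427 yaw -75.7 q6 1.67 down [ 0.    -0.001 -1.   ]
cm tool: [-0.56  0.12  0.01]
turn tool: [ 0.0002 -0.      0.0009]
```

```bash

python3 -m jog '[[[0,0.2,0],[0,0,0],2],[[0,0,0],[0,0,0],4.3],[[0,0,0],[0,0,0],5],[[0,0,0],[0,0,0],5],[[0,0,0],[0,0,0],5]]' | sed -n 2,5p
python3 -m jog '[[[0,-1.5,0],[0,0,0],5],[[0,-3,0],[0,0,0],5],[[0,-4,0],[0,0,0],5],[[0,-2.5,0],[0,0,0],7],[[0,0,0],[0,0,0],8.5]]' | sed -n 2,5p
python3 go.py 0.6645 0.1045 0.13
python3 - <<'E'
from h import *; from bench import imaging
for n in("top","side"):
    W=cloud(imaging.camera(n))
    p=near(W,[.523,.32],.05,.025,.06); print(n,len(p), cv2.minEnclosingCircle(p[p[:,2]>.043][:,:2].astype(np.float32)) if len(p)>10 else"",np.percentile(p[:,2],[50,97]) if len(p) else "")
E
```

```text
eef_pos: [0.5272, 0.3175, 0.024]
eef_rot: [0.56, -0.557, 0.432, -0.435]
wrist_force: [0.2, -0.2, 0.0]
opening: 0.587
eef_pos: [0.5247, 0.3171, 0.1367]
eef_rot: [0.559, -0.558, 0.433, -0.434]
wrist_force: [0.9, -0.0, 0.3]
opening: 0.846
t 14.42 pos [0.5247 0.3171 0.1367] F [ 0.9 -0.   0.3] open 0.846 yaw -75.6 q6 1.67 down [ 0.002 -0.    -1.   ]
cm tool: [24.07  0.7   8.26]
turn tool: [-0.0016  0.      0.0008]
top 289 ((0.5225332975387573, 0.31709691882133484), 0.01956760697066784) [0.04694992 0.05067034]
side 399 ((0.5232954025268555, 0.31890639662742615), 0.019656453281641006) [0.04542855 0.04870282]
```

```bash

python3 -m jog '[[[2.4,0,0.8],[0,0,0],8.5],[[3.7,0,1.25],[0,0,0],8.5],[[3.7,0,1.25],[0,0,0],8.5],[[3.7,0,1.25],[0,0,0],8.5],[[3.7,0,1.25],[0,0,0],8.5],[[3.4,0,1.2],[0,0,0],8.5],[[2,0,0.7],[0,0,0],8.5],[[0,0,0],[0,0,0],8.5],[[0,0,0],[0,0,0],8.5]]' | sed -n 2,2p
python3 go.py 0.664 0.105 0.06
```

```text
eef_pos: [0.6482, 0.1085, 0.113]
t 15.27 pos [0.6482 0.1085 0.113 ] F [-0.2  0.6  0.6] open 0.995 yaw -75.3 q6 1.3 down [-0.028 -0.004 -1.   ]
cm tool: [0.76 5.26 1.58]
turn tool: [ 0.0279  0.     -0.0036]
```

```bash

python3 -m jog '[[[0.5,1.2,1.5],[0.028,0,-0.004],8.5],[[0,2,0],[0,0,0],8.5],[[0,2,0],[0,0,0],8.5],[[0,0,0],[0,0,0],8.5]]' | sed -n 2,2p
python3 go.py 0.664 0.105 0.014
```

```text
eef_pos: [0.6598, 0.1106, 0.0543]
t 15.6 pos [0.6598 0.1106 0.0543] F [-1.2  0.6 -1.3] open 0.994 yaw -75.2 q6 1.3 down [-0.005  0.001 -1.   ]
cm tool: [0.66 4.03 0.29]
turn tool: [ 0.005  -0.     -0.0023]
```

```bash

python3 -m jog '[[[0.6,1.5,0.3],[0.005,0,-0.002],8.5],[[0,1.5,0],[0,0,0],8.5],[[0,0.8,0],[0,0,0],8.5],[[0,0,0],[0,0,0],8.5]]' | sed -n 2,2p
python3 go.py 0.664 0.105 0.014
```

```text
eef_pos: [0.6598, 0.1105, 0.0127]
t 15.93 pos [0.6598 0.1105 0.0127] F [ 0.  -0.3  1.3] open 0.998 yaw -75.0 q6 1.3 down [-0.006  0.001 -1.   ]
cm tool: [ 0.64 -0.13  0.26]
turn tool: [ 0.0058  0.     -0.0029]
```

```bash

python3 -m jog '[[[0.6,-0.1,0.4],[0.005,0,-0.002],8.5],[[0,0,0],[0,0,0],8.5]]' | sed -n 2,2p
python3 go.py 0.664 0.105 0.014
python3 -m jog '[[[0,0,0],[0,0,0],2],[[0,0,0],[0,0,0],2],[[0,0,0],[0,0,0],2],[[0,0,0],[0,0,0],2],[[0,0,0],[0,0,0],2],[[0,0,0],[0,0,0],2]]' | sed -n 2,5p
python3 go.py 0.664 0.105 0.014
```

```text
eef_pos: [0.6649, 0.1068, 0.0138]
t 16.1 pos [0.6649 0.1068 0.0138] F [-0.1 -0.3  0.4] open 0.996 yaw -74.9 q6 1.29 down [-0.002  0.001 -1.   ]
cm tool: [ 0.15 -0.02 -0.13]
turn tool: [ 0.0015 -0.     -0.0012]
eef_pos: [0.6683, 0.1065, 0.0188]
eef_rot: [0.563, -0.56, 0.429, -0.431]
wrist_force: [0.4, -0.2, -0.7]
opening: 0.427
t 16.6 pos [0.6683 0.1065 0.0188] F [ 0.4 -0.2 -0.7] open 0.427 yaw -74.9 q6 1.29 down [ 0.006  0.001 -1.   ]
cm tool: [ 0.04  0.48 -0.46]
turn tool: [-0.0057  0.      0.0008]
```

Gripped (0.427). Lift and move toward the gauge.

```bash

python3 -m jog '[[[0,-2,0],[0,0,0],2],[[0,-3,0],[0,0,0],2],[[0,-4,0],[0,0,0],2],[[0,-2.5,0],[0,0,0],2],[[0,0,0],[0,0,0],2]]' | sed -n 2,5p
python3 go.py 0.4965 -0.0225 0.13
```

```text
eef_pos: [0.6645, 0.1063, 0.134]
eef_rot: [-0.561, 0.562, -0.431, 0.429]
wrist_force: [0.4, -0.8, 1.1]
opening: 0.434
t 17.02 pos [0.6645 0.1063 0.134 ] F [ 0.4 -0.8  1.1] open 0.434 yaw -74.9 q6 1.29 down [-0.004  0.001 -1.   ]
cm tool: [  8.07   0.45 -19.57]
turn tool: [ 0.0032 -0.     -0.0018]
```

```bash

python3 -m jog '[[[0.7,0,-1.8],[0.003,0,-0.002],2],[[1.2,0,-3],[0,0,0],2],[[1.4,0,-3.5],[0,0,0],2],[[1.4,0,-3.5],[0,0,0],2],[[1.4,0,-3.3],[0,0,0],2],[[1.1,0,-2.5],[0,0,0],2],[[0.6,0,-1.5],[0,0,0],2],[[0,0,0],[0,0,0],2],[[0,0,0],[0,0,0],2]]' | sed -n 2,2p
python3 go.py 0.4965 -0.0225 0.1
```

```text
eef_pos: [0.4928, -0.0215, 0.1308]
t 17.77 pos [ 0.4928 -0.0215  0.1308] F [ 0.2  0.2 -0.3] open 0.434 yaw -74.8 q6 1.02 down [ 0.004  0.001 -1.   ]
cm tool: [0.2  3.08 0.32]
turn tool: [-0.0038 -0.      0.0002]
```

```bash

python3 -m jog '[[[0.15,1.2,0.3],[-0.004,0,0],2],[[0,1,0],[0,0,0],2],[[0,0,0],[0,0,0],2]]' | sed -n 2,2p
python3 go.py 0.4965 -0.0225 0.1
python3 - <<'E'
from h import *; from bench import imaging
c=imaging.camera("side"); np.savez("s3.npz",**c)
m=rimcols(c,(325,205,370,245))
for v in range(12,40): print(205+v,"".join(".#"[int(x)] for x in m[v]))
E
```

```text
eef_pos: [0.4981, -0.0214, 0.1081]
t 18.02 pos [ 0.4981 -0.0214  0.1081] F [-1.1  0.3 -0.1] open 0.431 yaw -74.8 q6 1.02 down [ 0.002 -0.    -1.   ]
cm tool: [ 0.07  0.81 -0.19]
turn tool: [-0.0021  0.      0.0007]
217 ............#.................###.........#..
218 ............#................####............
219 ............................#.###.......##...
220 ..............................###.......#....
221 .............................####......#.....
222 .............................####.....#......
223 .............#...............####...##.......
224 .............#..............########.........
225 .............#..............####.#...........
226 ...........................#####.#...........
227 ............................####.#...........
228 ............................###..#...........
229 .............#..............####.#...........
230 .............##............####..#...........
231 ............###............####..##..........
232 ............###............####.####..#.##...
233 ............###...........#####.#######......
234 ............####..........##############...##
235 .............###..........##############...#.
236 .............####.........######.######..#.##
237 ..............########.#########.####....####
238 ...............######################...#####
239 ...............###############.######..######
240 ............##...##.########...#####..#######
241 ..........##.........#####........##...######
242 ........##..........................#.#######
243 .......#..............................#######
244 ......#...............................#######
```

```bash

python3 -m jog '[[[0.07,0.3,-0.15],[-0.004,0,0.001],2]]' | sed -n 2,2p
python3 -m jog '[[[0,0.8,-0.05],[0,0,0],2],[[0,0.6,0],[0,0,0],2]]' | sed -n 2,4p
python3 go.py 0.497 -0.0223 0.08
```

```text
eef_pos: [0.4981, -0.0221, 0.1061]
eef_pos: [0.4987, -0.0219, 0.092]
eef_rot: [-0.562, 0.562, -0.428, 0.429]
wrist_force: [-0.4, 0.6, -1.5]
t 18.32 pos [ 0.4987 -0.0219  0.092 ] F [-0.4  0.6 -1.5] open 0.429 yaw -74.7 q6 1.02 down [ 0.001 -0.001 -1.   ]
cm tool: [-0.01  1.2  -0.18]
turn tool: [-0.0008 -0.      0.0012]
```

```bash

python3 -m jog '[[[0,0.4,-0.25],[0,0,0],2]]' | sed -n 2,4p
python3 -m jog '[[[0,0.5,-0.05],[0,0,0],2]]' | sed -n 2,4p
python3 go.py 0.497 -0.0223 0.072
```

```text
eef_pos: [0.4964, -0.0224, 0.0873]
eef_rot: [-0.562, 0.562, -0.428, 0.429]
wrist_force: [0.6, 0.0, -0.5]
eef_pos: [0.4957, -0.0224, 0.0817]
eef_rot: [-0.562, 0.562, -0.428, 0.429]
wrist_force: [0.7, -1.6, -0.2]
t 18.48 pos [ 0.4957 -0.0224  0.0817] F [ 0.7 -1.6 -0.2] open 0.431 yaw -74.7 q6 1.02 down [ 0.001 -0.001 -1.   ]
cm tool: [0.02 0.97 0.13]
turn tool: [-0.0005 -0.      0.0009]
```

```bash

python3 -m jog '[[[0,0.5,0],[0,0,0],2]]' | sed -n 2,4p
python3 go.py 0.497 -0.0223 0.072
```

```text
eef_pos: [0.4954, -0.0224, 0.0761]
eef_rot: [-0.562, 0.562, -0.428, 0.429]
wrist_force: [0.7, -0.5, 0.6]
t 18.57 pos [ 0.4954 -0.0224  0.0761] F [ 0.7 -0.5  0.6] open 0.431 yaw -74.7 q6 1.02 down [ 0.    -0.001 -1.   ]
cm tool: [0.03 0.41 0.16]
turn tool: [-0.0003  0.      0.0008]
```

```bash

python3 -m jog '[[[0.02,0.25,0.12],[0,0,0],2]]' | sed -n 2,4p
python3 -m jog '[[[0,0.2,0],[0,0,0],2]]' | sed -n 2,4p
python3 go.py 0.497 -0.0223 0.068
```

```text
eef_pos: [0.4959, -0.0222, 0.0726]
eef_rot: [-0.562, 0.563, -0.429, 0.429]
wrist_force: [-0.3, 0.6, 0.7]
eef_pos: [0.496, -0.0222, 0.0702]
eef_rot: [-0.562, 0.562, -0.429, 0.429]
wrist_force: [0.8, 0.4, 0.1]
t 18.73 pos [ 0.496  -0.0222  0.0702] F [0.8 0.4 0.1] open 0.43 yaw -74.7 q6 1.02 down [-0.001 -0.    -1.   ]
cm tool: [0.04 0.22 0.09]
turn tool: [ 0.0009 -0.      0.0001]
```

```bash

python3 -m jog '[[[0,0.2,0.05],[0,0,0],2]]' | sed -n 2,4p
python3 -m jog '[[[0,0.2,0],[0,0,0],2]]' | sed -n 2,4p
python3 go.py 0.497 -0.0223 0.064
```

```text
eef_pos: [0.4964, -0.022, 0.0678]
eef_rot: [-0.562, 0.563, -0.429, 0.429]
wrist_force: [0.5, -0.4, 0.0]
eef_pos: [0.4966, -0.0221, 0.0657]
eef_rot: [-0.562, 0.562, -0.429, 0.429]
wrist_force: [-0.4, 1.2, -0.6]
t 18.9 pos [ 0.4966 -0.0221  0.0657] F [-0.4  1.2 -0.6] open 0.435 yaw -74.7 q6 1.02 down [-0.001 -0.    -1.   ]
cm tool: [0.03 0.17 0.04]
turn tool: [0.001 0.    0.   ]
```

```bash

python3 -m jog '[[[0,0.2,0],[0,0,0],2]]' | sed -n 2,4p
python3 -m jog '[[[0,0.1,0],[0,0,0],2]]' | sed -n 2,4p
python3 go.py 0.497 -0.0223 0.064
```

```text
eef_pos: [0.4967, -0.0221, 0.0636]
eef_rot: [-0.562, 0.562, -0.429, 0.429]
wrist_force: [-0.4, -0.7, -0.3]
eef_pos: [0.4968, -0.0221, 0.0624]
eef_rot: [-0.562, 0.562, -0.429, 0.429]
wrist_force: [-0.1, 1.0, -0.1]
t 19.07 pos [ 0.4968 -0.0221  0.0624] F [-0.1  1.  -0.1] open 0.435 yaw -74.7 q6 1.02 down [-0.001 -0.    -1.   ]
cm tool: [ 0.02 -0.16  0.02]
turn tool: [ 0.0008 -0.      0.0001]
```

Past the tight stop with no force. Continue down.

```bash

python3 -m jog '[[[0,0.4,0],[0,0,0],2]]' | sed -n 2,4p
python3 -m jog '[[[0,0.4,0],[0,0,0],2]]' | sed -n 2,4p
python3 go.py 0.497 -0.0223 0.043
```

```text
eef_pos: [0.4973, -0.0223, 0.0588]
eef_rot: [-0.562, 0.562, -0.429, 0.429]
wrist_force: [0.4, 0.9, -0.0]
eef_pos: [0.4975, -0.0223, 0.0546]
eef_rot: [-0.562, 0.562, -0.428, 0.429]
wrist_force: [-0.9, -0.3, -0.8]
t 19.23 pos [ 0.4975 -0.0223  0.0546] F [-0.9 -0.3 -0.8] open 0.432 yaw -74.7 q6 1.02 down [ 0.001 -0.001 -1.   ]
cm tool: [-0.02  1.16 -0.04]
turn tool: [-0.0007  0.      0.0011]
```

```bash

python3 -m jog '[[[0,0.4,0],[0,0,0],2]]' | sed -n 2,4p
python3 -m jog '[[[0,0.3,0],[0,0,0],2]]' | sed -n 2,4p
python3 go.py 0.497 -0.0223 0.043
```

```text
eef_pos: [0.4976, -0.0224, 0.0504]
eef_rot: [0.562, -0.562, 0.428, -0.43]
wrist_force: [0.4, -0.5, -1.2]
eef_pos: [0.4975, -0.0224, 0.0468]
eef_rot: [0.562, -0.562, 0.428, -0.429]
wrist_force: [-0.4, 0.2, -0.7]
t 19.4 pos [ 0.4975 -0.0224  0.0468] F [-0.4  0.2 -0.7] open 0.428 yaw -74.7 q6 1.02 down [ 0.001 -0.001 -1.   ]
cm tool: [-0.02  0.38 -0.05]
turn tool: [-0.0009 -0.      0.0011]
```

```bash

python3 -m jog '[[[0,0.3,0],[0,0,0],2]]' | sed -n 2,4p
python3 -m jog '[[[0,0,0],[0,0,0],4.3],[[0,0,0],[0,0,0],4.8],[[0,0,0],[0,0,0],4.8],[[0,0,0],[0,0,0],4.8]]' | sed -n 2,5p
python3 go.py 0.497 -0.0223 0.0405
python3 - <<'E'
from h import *; from bench import imaging
c=imaging.camera("side"); np.savez("s4.npz",**c)
cv2.imwrite("pics/c5.png",cv2.resize(c["frame"][180:290,290:400],None,fx=4,fy=4,interpolation=2)[:,:,::-1])
print("seated foot row bottom", proj(c,[.494,-.0202,.024]), "stuck", proj(c,[.494,-.0202,.052]))
E
```

```text
eef_pos: [0.4974, -0.0224, 0.0434]
eef_rot: [-0.562, 0.562, -0.428, 0.429]
wrist_force: [-0.3, 0.8, 0.0]
eef_pos: [0.4969, -0.0222, 0.0424]
eef_rot: [-0.562, 0.562, -0.429, 0.429]
wrist_force: [-0.3, 0.6, 0.6]
opening: 0.561
t 19.82 pos [ 0.4969 -0.0222  0.0424] F [-0.3  0.6  0.6] open 0.561 yaw -74.7 q6 1.02 down [-0.001 -0.    -1.   ]
cm tool: [0.01 0.19 0.01]
turn tool: [ 0.0006 -0.      0.0002]
seated foot row bottom [346.88342723 252.04085769] stuck [347.483357   244.07897982]
```

View pics/c5.png

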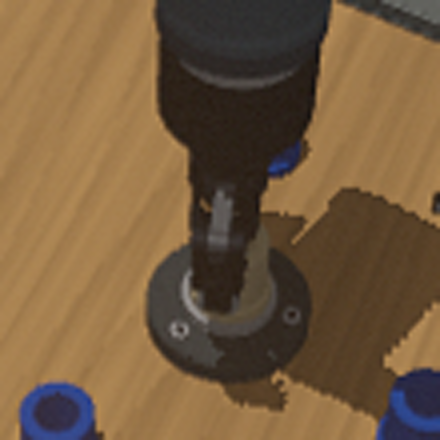

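The rim bottom at (230,320) matches the seated prediction (row 260), so this one passes. Regrasp it and place it in the near cell.

```bash

python3 -m jog '[[[0,0.15,0],[0,0,0],4.8],[[0,0,0],[0,0,0],2],[[0,0,0],[0,0,0],2],[[0,0,0],[0,0,0],2],[[0,0,0],[0,0,0],2]]' | sed -n 2,5p
python3 -m jog '[[[0,-1,0],[0,0,0],2],[[0,-1.5,0],[0,0,0],2],[[0,-2,0],[0,0,0],2],[[0,-2.5,0],[0,0,0],2],[[0,-2,0],[0,0,0],2],[[0,0,0],[0,0,0],2]]' | sed -n 2,5p
python3 go.py 0.408 -0.304 0.13
```

```text
eef_pos: [0.4976, -0.0224, 0.0417]
eef_rot: [0.562, -0.562, 0.428, -0.429]
wrist_force: [0.2, -0.7, -0.5]
opening: 0.427
eef_pos: [0.497, -0.0226, 0.1368]
eef_rot: [-0.562, 0.562, -0.429, 0.429]
wrist_force: [0.9, 0.0, -0.4]
opening: 0.432
t 20.78 pos [ 0.497  -0.0226  0.1368] F [ 0.9  0.  -0.4] open 0.432 yaw -74.7 q6 1.02 down [ 0.    -0.001 -1.   ]
cm tool: [ 24.79   0.7  -16.02]
turn tool: [0.0002 0.     0.0009]
```

```bash

python3 -m jog '[[[1.5,0,-1],[0,0,0],2],[[2.8,0,-1.8],[0,0,0],2],[[3.3,0,-2.1],[0,0,0],2],[[3.3,0,-2.1],[0,0,0],2],[[3.3,0,-2.1],[0,0,0],2],[[3.3,0,-2.1],[0,0,0],2],[[3.2,0,-2.1],[0,0,0],2],[[2.4,0,-1.6],[0,0,0],2],[[1.2,0,-0.8],[0,0,0],2],[[0,0,0],[0,0,0],2]]' | sed -n 2,5p
python3 go.py 0.408 -0.304 0.05
```

```text
eef_pos: [0.4063, -0.3087, 0.1392]
eef_rot: [0.564, -0.563, 0.425, -0.429]
wrist_force: [-0.2, 0.2, -0.7]
opening: 0.434
t 21.62 pos [ 0.4063 -0.3087  0.1392] F [-0.2  0.2 -0.7] open 0.434 yaw -74.3 q6 0.41 down [ 0.006 -0.003 -1.   ]
cm tool: [-0.44  8.92  0.24]
turn tool: [-0.0049 -0.      0.0041]
```

```bash

python3 -m jog '[[[-0.3,2,0.2],[-0.005,0,0.004],2],[[0,3,0],[0,0,0],2],[[0,3,0],[0,0,0],2],[[0,2,0],[0,0,0],2],[[0,0,0],[0,0,0],2]]' | sed -n 2,5p
python3 go.py 0.408 -0.304 0.0225
```

```text
eef_pos: [0.4085, -0.3053, 0.0374]
eef_rot: [-0.563, 0.563, -0.427, 0.43]
wrist_force: [-1.3, 0.9, -0.9]
opening: 0.433
t 22.03 pos [ 0.4085 -0.3053  0.0374] F [-1.3  0.9 -0.9] open 0.433 yaw -74.5 q6 0.42 down [ 0.003 -0.002 -1.   ]
cm tool: [-0.14  1.49 -0.02]
turn tool: [-0.0023 -0.      0.0031]
```

```bash

python3 -m jog '[[[-0.1,0.8,0],[-0.002,0,0.003],2],[[0,0.4,0],[0,0,0],2],[[0,0,0],[0,0,0],2]]' | sed -n 2,5p
python3 go.py 0.408 -0.304 0.0225
```

```text
eef_pos: [0.4087, -0.3021, 0.0251]
eef_rot: [0.563, -0.563, 0.428, -0.427]
wrist_force: [0.5, -0.4, -0.1]
opening: 0.432
t 22.28 pos [ 0.4087 -0.3021  0.0251] F [ 0.5 -0.4 -0.1] open 0.432 yaw -74.4 q6 0.43 down [-0.001  0.002 -1.   ]
cm tool: [ 0.16  0.25 -0.12]
turn tool: [ 0.0004 -0.     -0.0023]
```

```bash

python3 -m jog '[[[0,0.25,0],[0,0,0],2]]' | sed -n 2,5p
python3 -m jog '[[[0,0.1,0],[0,0,0],2],[[0,0,0],[0,0,0],4.3],[[0,0,0],[0,0,0],5],[[0,0,0],[0,0,0],5],[[0,0,0],[0,0,0],5]]' | sed -n 2,5p
python3 -m jog '[[[0,-1.5,0],[0,0,0],5],[[0,-3,0],[0,0,0],5],[[0,-4,0],[0,0,0],5],[[0,-4,0],[0,0,0],7],[[0,-4,0],[0,0,0],8.5],[[0,-3,0],[0,0,0],8.5],[[0,0,0],[0,0,0],8.5]]' | sed -n 2,5p
python3 - <<'E'
from h import *; from bench import imaging
for n in("top","side"):
    c=imaging.camera(n); W=cloud(c)
    for xy in([.408,-.304],[.564,-.321],[.523,.318]):
        p=near(W,xy,.035,.025,.06); print(n,len(p), cv2.minEnclosingCircle(p[p[:,2]>.043][:,:2].astype(np.float32)) if len(p)>10 else"",np.percentile(p[:,2],[50,97]) if len(p) else "")
    if n=="side": cv2.imwrite("pics/c6.png",c["frame"][:,:,::-1])
E
```

```text
eef_pos: [0.4094, -0.3025, 0.0236]
eef_rot: [0.563, -0.563, 0.428, -0.427]
wrist_force: [-0.1, -0.3, -0.5]
opening: 0.435
eef_pos: [0.4115, -0.3044, 0.0257]
eef_rot: [-0.563, 0.564, -0.425, 0.43]
wrist_force: [0.2, -0.3, -0.9]
opening: 0.584
eef_pos: [0.4088, -0.3023, 0.2283]
eef_rot: [0.563, -0.563, 0.428, -0.428]
wrist_force: [0.5, -0.8, 1.1]
opening: 0.994
top 301 ((0.406289666891098, -0.30199819803237915), 0.02000701054930687) [0.04718865 0.05113022]
top 292 ((0.5634608268737793, -0.32169109582901), 0.019309554249048233) [0.04694258 0.05104122]
top 301 ((0.5226328372955322, 0.3172067701816559), 0.01938915066421032) [0.04702321 0.05072658]
side 232 ((0.40683531761169434, -0.29963040351867676), 0.020218513906002045) [0.04112993 0.0483449 ]
side 208 ((0.5643970370292664, -0.3190133571624756), 0.020669767633080482) [0.04196253 0.04839051]
side 420 ((0.5231170654296875, 0.31823086738586426), 0.019791770726442337) [0.04562295 0.04887451]
```

View pics/c6.png

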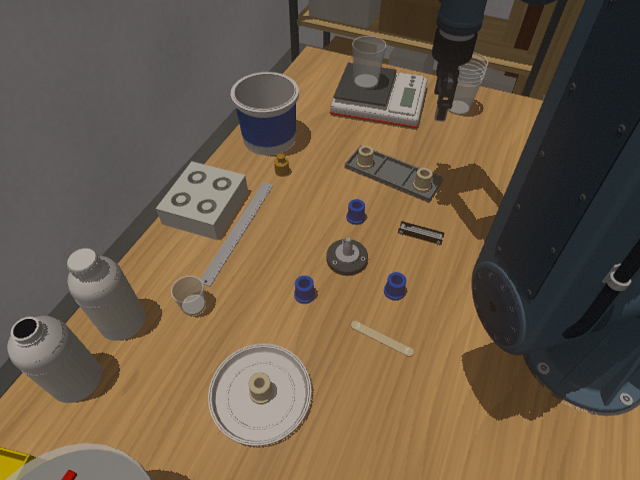

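The view shows cream ferrules upright in the two end cells at (366,157) and (425,180), and one in the lid at (260,386). The pin is bare and everything else is where it was. Hand in.

```bash
python3 -c "
from bench import ctrl
print(ctrl.hand_in())"
```

```text
the job is handed in; nothing more can be done
None
```

All three ferrules are sorted and the job is handed in, at about 23 s on the robot clock. Two ferrules passed and one stuck.

- **ferrule_a (already passed):** I lifted it off the pin and stood it upright in the tray's far end cell.
- **Right-hand ferrule, tried first:** It stuck. It stopped with its foot about 51–53 mm above the bench and stayed there when released, so it went into the lid. It met up to 24 N in one 2 mm step before I backed off, a firmer touch than I intended.
- **Left-hand ferrule, tried second:** It passed. It slid down with no force beyond the sensor noise, and after release the side view showed it seated on the shoulder. It then went into the tray's near end cell.

**Last checks:** Both cameras show all three upright, with their tops at about 48–51 mm. Their centres agree within about 3 mm between the views, roughly the calibration error. The pin is bare, the gripper is clear, and in the final picture the blue look-alikes and other items look where they started. No check failed.

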